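Index and lock the gas analyser's filter wheel

TASK

Turn the analyser's filter wheel counter-clockwise (seen from above) by its upright steel crank peg until the orange sector shows in the white-framed window and the wheel's white lug comes up gently against the brass screw of the red stop; press it home there with about 12 N at the crank for a moment, never with more than about 16 N, and do not ram it. Then let go and push the yellow-headed locking pin all the way down behind the lug, so that the wheel is trapped, and leave everything else where it is.

Things in the scene. Friction and masses are not known exactly. Their poses are not given: they have to be found in the camera images.
- deck: Aluminium deck plate of the opened analyser, 330 x 340 x 12 mm, fixed, top 12 mm above the table. Origin on the table under the wheel's axis; x points from the axis to the window, z up. Carries a grey cover (top 43 mm above the table) over the wheel's far side and a 75 mm high rear panel. Along the crank's path only wheel, hub (43 mm) and crank stand up to or above 43 mm.
- wheel: Black level wheel, disc 150 mm across, 8 mm thick, on a fixed vertical axis. Origin on the axis at the disc's underside, 25 mm above the table, z up. x points to the orange sector's middle and lies within 0.11 rad of the deck's x when seated; the start is 1.2 to 1.9 rad clockwise of the deck's x. Friction 0.12 N m (2.4 N at the crank), more when turned fast; stays where left.
- crank_top (a point): Top centre of the crank peg, an upright round steel peg of 14 mm diameter fixed on the wheel 50 mm from the axis, free over the 50 mm from the disc's top to its own top, 83 mm above the table.
- orange (a point): Middle of the orange sector (about 55 degrees wide, the only orange one) on top of the wheel, 52 mm from the axis.
- window (a point): Middle of the white-framed window, 32 x 30 mm, in the grey cover above the wheel.
- lug (a point): Middle of the lug's leading face (the face that meets the stop). The lug is a white block on the wheel's rim, 12 mm wide along the rim, from 70 to 92 mm from the axis, 22 to 36 mm above the table. The point lies 83 mm from the axis.
- stop: Red stop block, 16 x 45 x 30 mm, fixed on the deck up to 4 mm either way from nominal. Origin on the deck's top in the block's front face; x is the lug's direction of arrival, z up. A rigid 10 mm brass screw stands out of this face and stops the lug; it is set differently each time, 1 to 5 mm out, not measured: lug ends at x = -0.001 to -0.005 in this frame, to be found by feel.
- pin_top (a point): Top centre of the locking pin's yellow head, 22 mm across, 10 mm thick; 82 mm above the table with the pin up, 68 mm fully down. The 8 mm thick pin stands upright with its axis 22.5 mm before the red block's face; down, it traps the 12 mm lug with 1.5 mm of play or more. If the lug is 5 to 15 mm short of home, the pin lands on top of the lug and is blocked.
- lockpin (a joint): Travel of the locking pin: 0 fully up (start), 0.014 m fully down. It moves against about 5 N of friction (more when pushed fast), has no spring and stays where it is left.
- spare_filter: Bystander: spare filter ring, 36 mm across, 8 mm high, lying on the deck's front left corner. Origin under its centre.
- fitting: Bystander: brass gas fitting, 22 mm across, 24 mm high, standing on the deck's front right corner. Origin under its centre.
- driver: Bystander: blue-handled screwdriver lying on the bench to the left.
- spanner: Bystander: steel spanner lying on the bench to the right.
- cleaner: Bystander: white bottle with blue label, 56 mm across, 150 mm high, back left. Origin under its centre.
- screw_jar: Bystander: clear jar with red cap, 60 mm across, 60 mm high, back right. Origin under its centre.
- screw_tray: Bystander: blue divided screw tray, 120 x 90 x 25 mm, right of the robot. Origin under its centre.

How it is judged (in metres and radians):
On the way, in this order (a step that is already met when the one before it is completed fails the run):
1. the wheel is pressed against the stop screw with more than 3 N at the lug (some 7.5 N at the crank) for 0.3 s, the locking pin still up (contact force between wheel and stop above 3 N and value of joint lockpin below 0.004 m and x of lug in the frame of stop between -0.0075 and 0.003 m), for 0.3 s.
2. the locking pin is pushed down at least 11.5 of its 14 mm with the lug still trapped at the stop (value of joint lockpin above 0.0115 m and x of lug in the frame of stop between -0.0075 and 0.003 m), for 0.2 s.
At the end, for the whole second after the job is handed in: The locking pin is down at least 11.5 of its 14 mm, the lug's leading face is trapped within 7.5 mm of the stop block's face, the orange sector's middle is within 10 mm of the window's middle (seen from above) and the wheel is at rest (all of step 2 and horizontal distance between orange and window below 0.01 m and angular speed of wheel below 0.05 rad/s); the robot touches nothing.
It fails at once if the wheel's lug is forced against the stop screw with more than 12 N (some 22 N at the crank) (contact force between wheel and stop above 12 N and value of joint lockpin below 0.0012 m).
It fails at once if a bystander is moved more than 20 mm (distance of any of spare_filter, fitting, driver, spanner, cleaner, screw_jar, screw_tray from where it was at the start of the episode above 0.02 m).
It also fails if it takes over 56 s, if anything falls off the work surface, if the arm or the gripper's body presses on something with over 40 N, if the wrist force passes 120 N, or if a joint passes its speed limit or range.

ROBOT

A 6-joint arm with a two-finger parallel gripper is mounted at the origin on the work surface. World frame = base frame: x ahead of the robot, y to its left, z up, the work surface at z = 0. Lengths are in mm, angles in rad, forces in N, time in s.
With the tool pointing down it reaches from about 275 to 1000 mm from the base axis. Payload 8.4 kg.
Tool frame: the origin (TCP) lies at the very end of the fingers, on their centre line; the grasp point (between the pads) lies 19 mm behind it; z points along the fingers, y is the direction in which the jaws open and shut (so a half turn about z gives the same grasp; the last joint's range is limited). The gripper opens to 85 mm and grips with 20 to 120 N. Pads are 22 mm wide; open, the fingers measure 114 mm over their backs; the gripper's body (76 mm by 85 mm) begins 54 mm behind the grasp point. The pads swing forward as they close: fully open they stand 13 mm farther back than shut.
Start: joints at [1.296, 0.353, 1.633, -0, 1.155, -0.002], TCP at [168.392, 601.891, 231.281] pointing down, gripper open.
Joint ranges: [-2.63, 2.63], [-0.92, 2.1], [0.06, 2.66], [-1.3, 4.44], [0, 2.69], [-3.02, 3.02]. Speed limits (rad/s): [2.22, 2.22, 2.79, 3.14, 3.14, 3.14].

INTERFACE

Orientations are given as [roll, pitch, yaw] about the fixed x, y, z axes, in that order (R = Rz(yaw) Ry(pitch) Rx(roll)).
In Python, from rig import r gives the robot as it stands.
- The arm moves only by the tool move_arm, never from a script. Its argument "increments" is a list of rows, each an object of numbers: "tx", "ty", "tz": the shift along the tool's x, y, z in cm; "rx", "ry", "rz": the turn, a rotation vector about the tool's x, y, z in degrees; "gripper": the gripper's target within -1 to 1 (fully open at 1, half-way at 0, shut at -1). A call has 1 to 12 rows; each row shifts and turns the commanded pose from where the row before left it, along the tool's axes as they then stand; what a row does not reach is not made up. A row lasts 1/10 s, in which the tool goes at most 50 mm and 8.59 degrees, less where a joint would pass 70% of its speed; a pose out of reach is approached as far as the arm can. A call is refused whole if a number of a shift passes 5 or a number of a turn 8.59, either way. A call with a gripper value outside its range is refused whole. The fingers move at their own pace and stop on an object; "squeeze" is the grip in N (left out, the last holds). Time passes only in rows, so rows that do not move let the fingers close. It gives the time, the measured TCP pose, the force and the opening at its end, in the units of the state.
- r.sense(): the state, without advancing time (a new reading comes with each control period).
- r.grab_frame(name): name is "side" or "top" or "wrist"; returns (picture, depth): 420x560x3 uint8, red, green, blue; 420x560 float32, mm along the optical axis (not along the pixel's ray), 0 where there is no reading.
- r.camera_model(name): a dict with "fx", "fy", "cx", "cy" (pixels), "k1" (the pictures are not rectified: a ray, as slopes to the right and down, at radius r is drawn at 1 + k1 r^2 times it, then the intrinsics apply), "R" (3x3) and "t" (3): a world point X has camera coordinates R X + t; the wrist camera has in their place "hand_eye" (4x4, takes a point from camera to tool coordinates, whose origin is the TCP and whose axes are the flange's). Camera axes: x right, y down, z forward; pixel columns grow to the right and rows downward; lengths in mm; the calibration is good to about 2 mm. A picture is of the moment at which its call begins: read the wrist's pose just before it. camera_model takes no time and is no camera call.
- r.sign_off(): hands the job in, once; it reports no verdict.
Trained networks look in the newest picture that a camera, given by its name, has taken for a name from the list of things; names that differ only in an ending like _2 or _b are one class to them, and where a whole thing is asked for, a point or a joint stands for the part that bears it (a point fixed in the world has none). Each returns a list of dicts, best first, with "confidence" (0 to 1); they miss things now and then, are a little off and sometimes report something else, mostly with a low value. They report only what shows in the picture. A call takes as long as a camera call.
- r.cut_out(query, camera): "mask" (420x560 bool, what is visible of it) and "bbox" ([left, top, right, bottom] in pixels, round what is visible of it).
- r.place_of(query, camera): "location" ([row, column] in pixels: a listed point, or the origin of a listed thing).
The state is a dict: "clock": time; "qpos": joint angles; "qvel": joint speeds; "joint_efforts": joint torques, N m; "eef_pos": TCP position; "tcp_rot": TCP orientation; "contact_force": force on the tool from outside, world axes, zero at the start; "wrist_torque": the same for the moment, N m; "opening": opening from 0.0 (shut) to 1.0 (fully open).
Only numpy, scipy, OpenCV 4.12 (cv2) and the standard library are available. Lean on these libraries where they do the work, as an engineer would, in place of code of your own. Each camera call takes 0.05 s, during which the arm holds its last target. There are 200 camera calls.

## Working session

There is one attempt and no reset: what is moved stays moved. The work goes in short steps, Python scripts to look and compute and a tool call to move; the robot and the scene stay as the last step left them, time stands still between calls to the robot, and variables do not carry over. Pictures are saved under pics/ and viewed, about 8 in all and at most 12, crops included, and the job is handed in when it is done.

Besides the shell and the picture viewer there is one more tool, called in YAML: its name, and indented under it one key for each argument. move_arm: Moves the arm, as the interface text tells. Its arguments: {"type":"object","properties":{"increments":{"type":"array","items":{"type":"object","properties":{"tx":{"type":"number"},"ty":{"type":"number"},"tz":{"type":"number"},"rx":{"type":"number"},"ry":{"type":"number"},"rz":{"type":"number"},"gripper":{"type":"number"}}}},"squeeze":{"type":"number"}},"required":["increments"]}

```bash
mkdir -p pics
cat > h.py <<'E'
import numpy as np,cv2
from rig import r
from scipy.spatial.transform import Rotation as Ro
def ray(cam,row,col):
    m=r.camera_model(cam)
    xd=(col-m['cx'])/m['fx'];yd=(row-m['cy'])/m['fy'];x,y=xd,yd
    for _ in range(20):
        k=1+m['k1']*(x*x+y*y);x,y=xd/k,yd/k
    d=np.array([x,y,1.])
    if 'R' in m: R=np.array(m['R']);t=np.array(m['t']);return -R.T@t,R.T@d
    s=r.sense();T=np.array(m['hand_eye']);Rt=Ro.from_euler('xyz',s['tcp_rot']).as_matrix()
    return Rt@T[:3,3]+np.array(s['eef_pos']),Rt@T[:3,:3]@d
def atz(cam,rc,z):
    o,d=ray(cam,*rc);return o+d*(z-o[2])/d[2]
def save(cam,name):
    p,dp=r.grab_frame(cam);cv2.imwrite('pics/'+name,p[:,:,::-1]);return p,dp
E
python3 - <<'E'
from h import *
Z=dict(crank_top=83,orange=33,window=43,lug=29,stop=12,pin_top=82,wheel=25,deck=0,spare_filter=12,fitting=12)
print(r.sense())
ims=[]
for c in ['top','side','wrist']:
    p,d=save(c,c+'0.png')
    for q,z in Z.items():
        l=r.place_of(q,c)
        for e in l[:2]: print(c,q,round(e['confidence'],2),np.round(e['location'],1),np.round(atz(c,e['location'],z),1))
E
```

```text
{'clock': 0.0, 'qpos': array([ 1.29559405e+00,  3.53636675e-01,  1.63415275e+00, -3.56360375e-07,
        1.15523435e+00, -2.40271113e-03]), 'qvel': array([ 0.0006083 ,  0.00093126, -0.0005876 , -0.0008748 , -0.00200984,
       -0.00170218]), 'joint_efforts': array([ 1.24047103e-03, -6.05253625e+01, -3.42063510e+01,  1.20326531e-04,
        9.25629458e-03,  1.31503273e-05]), 'eef_pos': array([168.25914635, 601.40766989, 230.5608988 ]), 'tcp_rot': array([-3.14016153e+00, -3.11276194e-06,  2.86879323e+00]), 'contact_force': array([0.93961847, 0.0860247 , 0.23005299]), 'wrist_torque': array([-0.01458654, -0.04269379, -0.03413691]), 'opening': 1.0020015562671762}
top crank_top 0.64 [174.7 276.5] [582.3 -17.2  83. ]
top orange 0.85 [178.8 306.8] [ 584.6 -104.7   33. ]
top window 0.6 [155.2 288.5] [653.1 -52.4  43. ]
top lug 0.89 [202.3 281.5] [516.1 -31.2  29. ]
top stop 0.75 [176.  316.2] [ 599.1 -133.8   12. ]
top pin_top 0.5 [173.5 320.2] [ 585.5 -139.4   82. ]
top wheel 0.95 [172.6 293.3] [605.9 -66.3  25. ]
top deck 0.67 [155.2 289.5] [667.8 -56.6   0. ]
top deck 0.57 [181.9 291.7] [584.9 -62.1   0. ]
top spare_filter 0.45 [207.6 252.8] [504.9  51.6  12. ]
side crank_top 0.93 [180.4 322.3] [595.7   9.2  83. ]
side orange 0.65 [220.6 339.9] [ 587.  -109.3   33. ]
side orange 0.46 [358.8 296.1] [ 281.5 -413.7   33. ]
side window 0.91 [196.1 351.2] [660.1 -51.7  43. ]
side lug 0.71 [143.7 200.3] [358.8 378.5  29. ]
side lug 0.61 [211.8 305.1] [517.8 -32.7  29. ]
side stop 0.9 [229.4 350.1] [ 606.4 -135.9   12. ]
side pin_top 0.51 [217.5 345. ] [ 579.4 -139.5   82. ]
side wheel 0.55 [205.2 333. ] [604.2 -44.7  25. ]
side deck 0.94 [215.5 334.3] [599.9 -62.7   0. ]
side spare_filter 0.64 [229.3 350.8] [ 608.3 -136.5   12. ]
side spare_filter 0.52 [197.4 287.2] [505.9  54.2  12. ]
side fitting 0.53 [256.8 328.3] [ 502.7 -189.5   12. ]
```

Run:
```python
from h import *
a=cv2.imread('pics/top0.png')[90:260,190:400];b=cv2.imread('pics/side0.png')[110:310,240:440]
a=cv2.resize(a,(420,340),interpolation=cv2.INTER_CUBIC);b=cv2.resize(b,(340,340),interpolation=cv2.INTER_CUBIC)
cv2.imwrite('pics/c1.png',np.hstack([a,b]))
m=r.camera_model('wrist');print(np.round(m['hand_eye'],3),m['fx'],m['cx'],m['cy'])
```

```text
[[ 0.00000e+00 -9.59000e-01 -2.83000e-01  7.25290e+01]
 [ 1.00000e+00  1.00000e-03 -0.00000e+00 -2.82000e-01]
 [ 1.00000e-03 -2.83000e-01  9.59000e-01 -1.42642e+02]
 [ 0.00000e+00  0.00000e+00  0.00000e+00  1.00000e+00]] 347.3101134040654 276.63937448292205 209.03221752619848
```

View pics/c1.png

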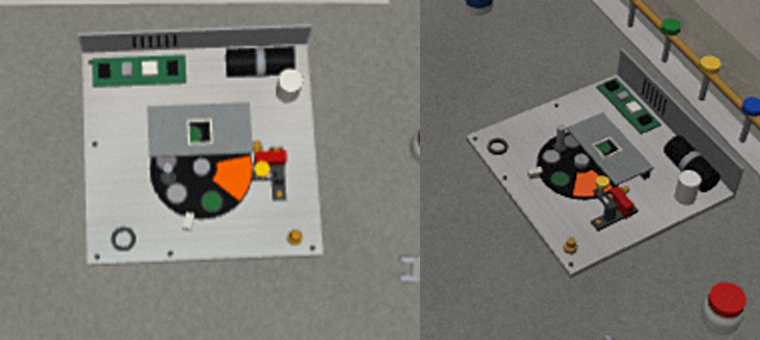

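move_arm:
  increments:
    - {"tx": -3.4,"ty": -3.27,"tz": -0.4}
    - {"tx": -3.4,"ty": -3.27,"tz": -0.4}
    - {"tx": -3.4,"ty": -3.27,"tz": -0.4}
    - {"tx": -3.4,"ty": -3.27,"tz": -0.4}
    - {"tx": -3.4,"ty": -3.27,"tz": -0.4}
    - {"tx": -3.4,"ty": -3.27,"tz": -0.4}
    - {"tx": -3.4,"ty": -3.27,"tz": -0.4}
    - {"tx": -3.4,"ty": -3.27,"tz": -0.4}
    - {"tx": -3.4,"ty": -3.27,"tz": -0.4}
    - {"tx": -3.4,"ty": -3.27,"tz": -0.4}
    - {"tx": -3.4,"ty": -3.27,"tz": -0.4}
    - {"tx": -3.4,"ty": -3.27,"tz": -0.4}

```text
invalid input
```

move_arm:
  increments:
    - {"tx": -3.4,"ty": -3.27,"tz": -0.4}
    - {"tx": -3.4,"ty": -3.27,"tz": -0.4}
    - {"tx": -3.4,"ty": -3.27,"tz": -0.4}
    - {"tx": -3.4,"ty": -3.27,"tz": -0.4}
    - {"tx": -3.4,"ty": -3.27,"tz": -0.4}
    - {"tx": -3.4,"ty": -3.27,"tz": -0.4}
    - {"rz": 8}
    - {"rz": 8}
    - {"rz": 8}
    - {"rz": 8}
    - {"rz": 8}
    - {"rz": 8}

```text
invalid input
```

move_arm:
  increments:
    - {"rz": 8}
    - {"rz": 8}
    - {"rz": 8}
    - {"rz": 8}
    - {}
    - {}

```text
invalid input
```

Run:
```python
from h import *
Z=dict(crank_top=83,orange=33,window=43,lug=29,stop=12,pin_top=82,wheel=25,deck=0)
s=r.sense();print(s['clock'],s['eef_pos'],s['tcp_rot'],s['qpos'],s['contact_force'])
c='wrist';p,d=save(c,'w1.png')
for q,z in Z.items():
    for e in r.place_of(q,c)[:2]: print(c,q,round(e['confidence'],2),np.round(e['location'],1),np.round(atz(c,e['location'],z),1))
```

```text
1.65 [168.39108299 601.91091181 231.29038773] [ 3.14155819e+00 -4.67793798e-06  2.86881070e+00] [ 1.29560691e+00  3.52999462e-01  1.63337881e+00  5.20390610e-06
  1.15517994e+00 -2.40956009e-03] [ 0.50391329 -0.45604144  0.29957632]
wrist lug 0.38 [356.8 175. ] [343. 425.  29.]
```

View pics/w1.png

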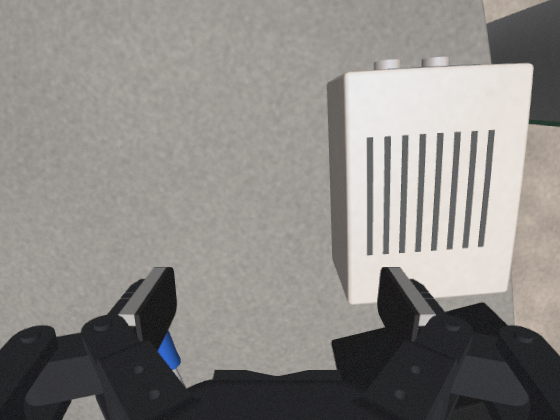

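The moves were refused and the arm didn't move: the picture shows only the bench. I'll retry with every field filled in.

move_arm:
  increments:
    - {"tx": -3.4,"ty": -3.27,"tz": -0.4,"rx": 0,"ry": 0,"rz": 0,"gripper": 1}
    - {"tx": -3.4,"ty": -3.27,"tz": -0.4,"rx": 0,"ry": 0,"rz": 0,"gripper": 1}

```text
clock: 2.3
eef_pos: [216.2, 520.1, 238.9]
tcp_rot: [-3.141, 0.0, 2.871]
contact_force: [1.1, 0.4, 0.5]
opening: 1.006
```

move_arm:
  increments:
    - {"tx": -3.4,"ty": -3.27,"tz": -0.4,"rx": 0,"ry": 0,"rz": 0,"gripper": 1}
    - {"tx": -3.4,"ty": -3.27,"tz": -0.4,"rx": 0,"ry": 0,"rz": 0,"gripper": 1}
    - {"tx": -3.4,"ty": -3.27,"tz": -0.4,"rx": 0,"ry": 0,"rz": 0,"gripper": 1}
    - {"tx": -3.4,"ty": -3.27,"tz": -0.4,"rx": 0,"ry": 0,"rz": 0,"gripper": 1}
    - {"tx": -3.4,"ty": -3.27,"tz": -0.4,"rx": 0,"ry": 0,"rz": 0,"gripper": 1}
    - {"tx": -3.4,"ty": -3.27,"tz": -0.4,"rx": 0,"ry": 0,"rz": 0,"gripper": 1}
    - {"tx": -3.4,"ty": -3.27,"tz": -0.4,"rx": 0,"ry": 0,"rz": 0,"gripper": 1}
    - {"tx": -3.4,"ty": -3.27,"tz": -0.4,"rx": 0,"ry": 0,"rz": 0,"gripper": 1}

```text
clock: 3.1
eef_pos: [408.4, 193.6, 271.8]
tcp_rot: [3.141, 0.001, 2.869]
contact_force: [1.4, 0.9, -0.6]
opening: 1.0
```

move_arm:
  increments:
    - {"tx": -3.4,"ty": -3.27,"tz": -0.4,"rx": 0,"ry": 0,"rz": 0,"gripper": 1}
    - {"tx": -3.4,"ty": -3.27,"tz": -0.4,"rx": 0,"ry": 0,"rz": 0,"gripper": 1}
    - {"tx": -3.4,"ty": -3.27,"tz": -0.4,"rx": 0,"ry": 0,"rz": 0,"gripper": 1}
    - {"tx": -3.4,"ty": -3.27,"tz": -0.4,"rx": 0,"ry": 0,"rz": 0,"gripper": 1}
    - {"tx": -3.4,"ty": -3.27,"tz": -0.4,"rx": 0,"ry": 0,"rz": 0,"gripper": 1}
    - {"tx": -3.4,"ty": -3.27,"tz": -0.4,"rx": 0,"ry": 0,"rz": 0,"gripper": 1}
    - {"tx": -3.4,"ty": -3.27,"tz": -0.4,"rx": 0,"ry": 0,"rz": 0,"gripper": 1}
    - {"tx": -3.4,"ty": -3.27,"tz": -0.4,"rx": 0,"ry": 0,"rz": 0,"gripper": 1}

```text
clock: 3.9
eef_pos: [599.9, -131.8, 303.5]
tcp_rot: [3.141, 0.0, 2.869]
contact_force: [0.5, 0.6, 0.4]
opening: 0.999
```

move_arm:
  increments:
    - {"tx": 0,"ty": 0,"tz": 0,"rx": 0,"ry": 0,"rz": 8,"gripper": 1}
    - {"tx": 0,"ty": 0,"tz": 0,"rx": 0,"ry": 0,"rz": 8,"gripper": 1}
    - {"tx": 0,"ty": 0,"tz": 0,"rx": 0,"ry": 0,"rz": 8,"gripper": 1}
    - {"tx": 0,"ty": 0,"tz": 0,"rx": 0,"ry": 0,"rz": 8,"gripper": 1}
    - {"tx": 0,"ty": 0,"tz": 0,"rx": 0,"ry": 0,"rz": 8,"gripper": 1}
    - {"tx": 0,"ty": 0,"tz": 0,"rx": 0,"ry": 0,"rz": 8,"gripper": 1}
    - {"tx": 0,"ty": 0,"tz": 0,"rx": 0,"ry": 0,"rz": 8,"gripper": 1}
    - {"tx": 0,"ty": 0,"tz": 0,"rx": 0,"ry": 0,"rz": 8,"gripper": 1}
    - {"tx": 0,"ty": 0,"tz": 0,"rx": 0,"ry": 0,"rz": 8,"gripper": 1}
    - {"tx": 0,"ty": 0,"tz": 0,"rx": 0,"ry": 0,"rz": 0,"gripper": 1}
    - {"tx": 0,"ty": 0,"tz": 0,"rx": 0,"ry": 0,"rz": 0,"gripper": 1}

```text
clock: 5.0
eef_pos: [599.2, -129.8, 303.3]
tcp_rot: [-3.142, 0.0, 1.616]
contact_force: [0.7, 0.2, -0.4]
opening: 1.001
```

Run:
```python
from h import *
Z=dict(crank_top=83,orange=33,window=43,lug=29,stop=12,pin_top=82,wheel=25,deck=0)
s=r.sense();print(s['clock'],s['eef_pos'],s['tcp_rot'],s['qpos'],s['contact_force'])
c='wrist';p,d=save(c,'w2.png');np.save('d2.npy',d)
for q,z in Z.items():
    for e in r.place_of(q,c)[:2]: print(c,q,round(e['confidence'],2),np.round(e['location'],1),np.round(atz(c,e['location'],z),1))
```

```text
5.0 [ 599.16076771 -129.82290912  303.28254662] [-3.14155644e+00  1.57756553e-05  1.61630242e+00] [-2.15809182e-01  2.76220092e-01  1.57841091e+00 -2.56220546e-05
  1.28699257e+00 -2.61308101e-01] [ 0.69811781  0.18157323 -0.42207993]
wrist crank_top 0.93 [ 55.1 271.4] [587.9  -9.1  83. ]
wrist orange 0.65 [148.7 273. ] [ 593. -106.   33.]
wrist window 0.76 [105.1 326.6] [651.  -53.5  43. ]
wrist lug 0.96 [ 89.4 213.9] [522.6 -41.4  29. ]
wrist stop 0.58 [174.1 285.3] [ 609.8 -139.8   12. ]
wrist pin_top 0.74 [184.6 261.9] [ 583.1 -139.    82. ]
wrist wheel 0.92 [105.7 279.4] [598.5 -56.6  25. ]
wrist deck 0.63 [103.6 278.7] [597.7 -54.    0. ]
wrist deck 0.49 [ 55.3 271.1] [586.2   1.8   0. ]
```

View pics/w2.png

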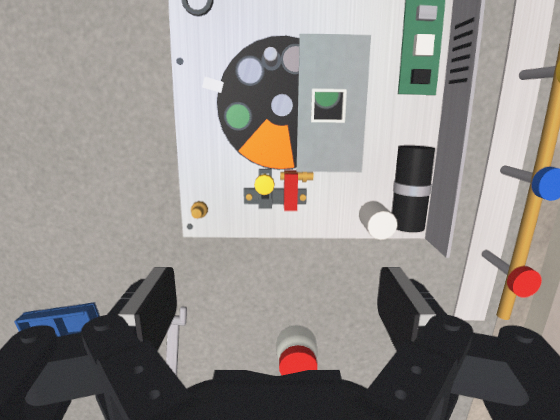

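The picture shows the wheel centred near (282,105), crank peg at (271,55), lug at (213,86), orange facing down the image at (273,149), pin at (263,185), red stop at (291,190) and window at (328,105). The networks agree with this. Next I'll lower the open jaws around the peg with their y axis along the tangent.

move_arm:
  increments:
    - {"tx": 3.03,"ty": -0.15,"tz": 0,"rx": 0,"ry": 0,"rz": 0,"gripper": 0}
    - {"tx": 3.03,"ty": -0.15,"tz": 0,"rx": 0,"ry": 0,"rz": 0,"gripper": 0}
    - {"tx": 3.03,"ty": -0.15,"tz": 0,"rx": 0,"ry": 0,"rz": 0,"gripper": 0}
    - {"tx": 3.03,"ty": -0.15,"tz": 0,"rx": 0,"ry": 0,"rz": 0,"gripper": 0}
    - {"tx": 0,"ty": 0,"tz": 4,"rx": 0,"ry": 0,"rz": -5.2,"gripper": 0}
    - {"tx": 0,"ty": 0,"tz": 4,"rx": 0,"ry": 0,"rz": -5.3,"gripper": 0}
    - {"tx": 0,"ty": 0,"tz": 4,"rx": 0,"ry": 0,"rz": 0,"gripper": 0}
    - {"tx": 0,"ty": 0,"tz": 4,"rx": 0,"ry": 0,"rz": 0,"gripper": 0}
    - {"tx": 0,"ty": 0,"tz": 3,"rx": 0,"ry": 0,"rz": 0,"gripper": 0}
    - {"tx": 0,"ty": 0,"tz": 0,"rx": 0,"ry": 0,"rz": 0,"gripper": 0}

```text
clock: 6.45
eef_pos: [585.2, -8.9, 109.4]
tcp_rot: [-3.134, -0.002, 1.796]
contact_force: [-0.5, -0.2, 0.3]
opening: 0.505
```

Run:
```python
from h import *
s=r.sense();print(s['clock'],s['eef_pos'],s['tcp_rot'],s['qpos'],s['contact_force'])
p,d=save('wrist','w3.png')
for q,z in dict(crank_top=83,lug=29,wheel=25).items():
    for e in r.place_of(q,'wrist')[:2]: print(q,round(e['confidence'],2),np.round(e['location'],1),np.round(atz('wrist',e['location'],z),1))
```

```text
6.45 [585.1682364   -8.93972142 109.36450084] [-3.13445754e+00 -1.73741114e-03  1.79565243e+00] [-1.78225945e-02  4.37150987e-01  1.81456954e+00 -3.59809414e-05
  8.97215674e-01 -2.42662346e-01] [-0.45606349 -0.18485194  0.3154885 ]
crank_top 0.69 [248.3 281.4] [590.6  -9.8  83. ]
lug 0.76 [243.  175.4] [523.3 -45.4  29. ]
wheel 0.79 [279.6 285.2] [607.1 -58.2  25. ]
```

View pics/w3.png

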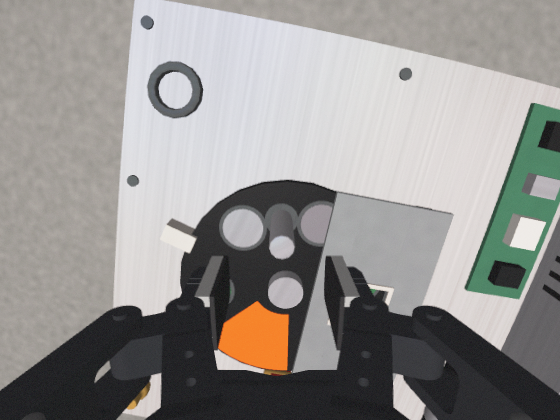

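Peg top is at (281,248), centred between the pads. I'll lower, narrow the jaws and take up the play.

move_arm:
  increments:
    - {"tx": 0,"ty": 0.2,"tz": 3,"rx": 0,"ry": 0,"rz": 0,"gripper": 0}
    - {"tx": 0,"ty": 0,"tz": 3,"rx": 0,"ry": 0,"rz": 0,"gripper": -0.3}
    - {"tx": 0,"ty": 0,"tz": 0,"rx": 0,"ry": 0,"rz": 0,"gripper": -0.3}
    - {"tx": 0,"ty": 0,"tz": 0,"rx": 0,"ry": 0,"rz": 0,"gripper": -0.3}
    - {"tx": 0,"ty": -0.3,"tz": 0,"rx": 0,"ry": 0,"rz": 0,"gripper": -0.3}
    - {"tx": 0,"ty": -0.3,"tz": 0,"rx": 0,"ry": 0,"rz": 0,"gripper": -0.3}
    - {"tx": 0,"ty": -0.1,"tz": 0,"rx": 0,"ry": 0,"rz": 0,"gripper": -0.3}
    - {"tx": 0,"ty": 0,"tz": 0,"rx": 0,"ry": 0,"rz": 0,"gripper": -0.3}

```text
clock: 7.45
eef_pos: [583.4, -10.2, 54.0]
tcp_rot: [3.141, 0.0, 1.795]
contact_force: [0.3, -0.8, 1.2]
opening: 0.352
```

move_arm:
  increments:
    - {"tx": 0,"ty": -0.2,"tz": 0,"rx": 0,"ry": 0,"rz": -2,"gripper": -0.3}
    - {"tx": -0.01,"ty": -0.3,"tz": 0,"rx": 0,"ry": 0,"rz": -4,"gripper": -0.3}
    - {"tx": -0.01,"ty": -0.35,"tz": 0,"rx": 0,"ry": 0,"rz": -4,"gripper": -0.3}
    - {"tx": -0.01,"ty": -0.35,"tz": 0,"rx": 0,"ry": 0,"rz": -4,"gripper": -0.3}
    - {"tx": -0.01,"ty": -0.35,"tz": 0,"rx": 0,"ry": 0,"rz": -4,"gripper": -0.3}
    - {"tx": -0.01,"ty": -0.35,"tz": 0,"rx": 0,"ry": 0,"rz": -4,"gripper": -0.3}

```text
clock: 8.05
eef_pos: [567.6, -17.8, 54.0]
tcp_rot: [3.139, 0.002, 2.182]
contact_force: [3.3, -0.2, 0.5]
opening: 0.351
```

Run:
```python
from h import *
s=r.sense();print(s['clock'],s['eef_pos'],s['tcp_rot'],s['qpos'],s['contact_force'],s['opening'])
p,d=save('wrist','w4.png')
```

```text
8.05 [567.61218949 -17.77172587  54.00447514] [3.13884441e+00 2.06816083e-03 2.18219194e+00] [-3.39412035e-02  4.91358277e-01  1.88889017e+00  1.06885307e-06
  7.57904718e-01 -6.45340430e-01] [ 3.30247613 -0.24018775  0.53254998] 0.3510762838964046
```

View pics/w4.png

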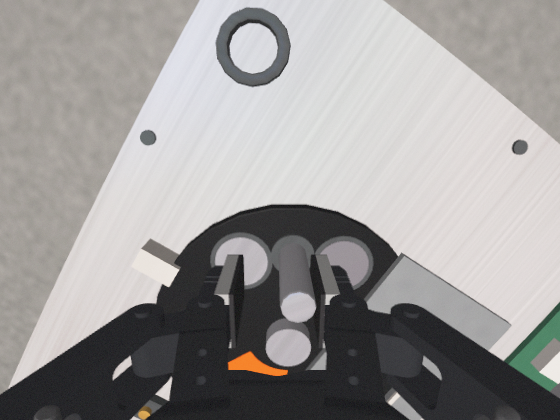

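The peg at (298,300) sits against the right pad and is being pushed. The lug has turned with it. I'll carry on along the arc.

move_arm:
  increments:
    - {"tx": -0.01,"ty": -0.36,"tz": 0,"rx": 0,"ry": 0,"rz": -4,"gripper": -0.3}
    - {"tx": -0.01,"ty": -0.36,"tz": 0,"rx": 0,"ry": 0,"rz": -4,"gripper": -0.3}
    - {"tx": -0.01,"ty": -0.36,"tz": 0,"rx": 0,"ry": 0,"rz": -4,"gripper": -0.3}
    - {"tx": -0.01,"ty": -0.36,"tz": 0,"rx": 0,"ry": 0,"rz": -4,"gripper": -0.3}
    - {"tx": -0.01,"ty": -0.36,"tz": 0,"rx": 0,"ry": 0,"rz": -4,"gripper": -0.3}
    - {"tx": -0.01,"ty": -0.36,"tz": 0,"rx": 0,"ry": 0,"rz": -4,"gripper": -0.3}
    - {"tx": -0.01,"ty": -0.36,"tz": 0,"rx": 0,"ry": 0,"rz": -4,"gripper": -0.3}
    - {"tx": -0.01,"ty": -0.36,"tz": 0,"rx": 0,"ry": 0,"rz": -4,"gripper": -0.3}

```text
clock: 8.9
eef_pos: [549.2, -39.5, 53.9]
tcp_rot: [3.14, 0.002, 2.739]
contact_force: [3.7, 1.8, 0.3]
opening: 0.35
```

```bash
cat > st.py <<'E'
from h import *
s=r.sense();y=s['tcp_rot'][2];P=np.array(s['eef_pos'][:2]);A=np.array([600,-57.5])
ty=np.array([np.sin(y),-np.cos(y)]);tx=np.array([np.cos(y),np.sin(y)])
f=np.array(s['contact_force'])
print(s['clock'],s['eef_pos'],'yaw',np.degrees(y)%360,'r',np.linalg.norm(P-A),'ang',np.degrees(np.arctan2(*(P-A)[::-1]))%360,'Fy',f[:2]@ty,'Fx',f[:2]@tx,'Fz',f[2],'J6',s['qpos'][5])
E
python3 st.py
```

```text
8.9 [549.19936123 -39.47971827  53.85784243] yaw 156.93592410243306 r 53.90209136195125 ang 160.4691065878409 Fy 3.0762322920550353 Fx -2.7498627799984448 Fz 0.3358826739362614 J6 -1.2434282699062562
```

move_arm:
  increments:
    - {"tx": -0.04,"ty": -0.35,"tz": 0,"rx": 0,"ry": 0,"rz": -4,"gripper": -0.3}
    - {"tx": -0.04,"ty": -0.35,"tz": 0,"rx": 0,"ry": 0,"rz": -4,"gripper": -0.3}
    - {"tx": -0.04,"ty": -0.35,"tz": 0,"rx": 0,"ry": 0,"rz": -4,"gripper": -0.3}
    - {"tx": -0.04,"ty": -0.35,"tz": 0,"rx": 0,"ry": 0,"rz": -4,"gripper": -0.3}
    - {"tx": -0.03,"ty": -0.35,"tz": 0,"rx": 0,"ry": 0,"rz": -4,"gripper": -0.3}
    - {"tx": -0.01,"ty": -0.35,"tz": 0,"rx": 0,"ry": 0,"rz": -4,"gripper": -0.3}
    - {"tx": -0.01,"ty": -0.35,"tz": 0,"rx": 0,"ry": 0,"rz": -4,"gripper": -0.3}
    - {"tx": 0,"ty": 0,"tz": 0,"rx": 0,"ry": 0,"rz": 0,"gripper": -0.3}

```text
clock: 9.7
eef_pos: [545.5, -64.0, 53.5]
tcp_rot: [-3.142, 0.0, -3.057]
contact_force: [0.6, -0.1, 0.1]
opening: 0.348
```

```bash
cat > lk.py <<'E'
from h import *
import sys
save('wrist','wl.png'); save('top','tl.png'); 
for c in ['wrist','top','side']:
  if c=='side': save('side','sl.png')
  for q,z in dict(crank_top=83,orange=33,lug=29).items():
    for e in r.place_of(q,c)[:1]: print(c,q,round(e['confidence'],2),np.round(e['location'],1),np.round(atz(c,e['location'],z),1))
E
python3 st.py; python3 lk.py
```

```text
9.7 [545.51616259 -64.02642748  53.50118983] yaw 184.84185210387037 r 54.87333409423086 ang 186.83071337647357 Fy -0.11736011359731953 Fx -0.6242265490821232 Fz 0.08092426875276586 J6 -1.7750061273393087
wrist crank_top 0.67 [323.1 300.9] [549.9 -54.3  83. ]
wrist lug 0.87 [275.2 153.6] [ 564.2 -128.7   29. ]
top orange 0.7 [162.9 404.7] [ 632.  -392.3   33. ]
side crank_top 0.89 [195.8 319.9] [559. -40.  83.]
side orange 0.71 [205.6 350.8] [644.8 -75.4  33. ]
side lug 0.9 [226.1 335.2] [ 566.7 -117.7   29. ]
```

move_arm:
  increments:
    - {"tx": -0.06,"ty": -0.35,"tz": 0,"rx": 0,"ry": 0,"rz": -4,"gripper": -0.3}
    - {"tx": -0.08,"ty": -0.35,"tz": 0,"rx": 0,"ry": 0,"rz": -4,"gripper": -0.3}
    - {"tx": -0.08,"ty": -0.35,"tz": 0,"rx": 0,"ry": 0,"rz": -4,"gripper": -0.3}
    - {"tx": -0.03,"ty": -0.26,"tz": 0,"rx": 0,"ry": 0,"rz": -3,"gripper": -0.3}
    - {"tx": 0,"ty": 0,"tz": 0,"rx": 0,"ry": 0,"rz": 0,"gripper": -0.3}

```text
clock: 10.8
eef_pos: [549.4, -76.2, 53.1]
tcp_rot: [3.141, -0.001, -2.794]
contact_force: [-0.9, 0.4, 0.2]
opening: 0.352
```

```bash
python3 st.py; python3 lk.py; python3 -c "
import cv2,numpy as np
a=cv2.imread('pics/sl.png')[140:280,260:400]
cv2.imwrite('pics/v5.png',np.hstack([cv2.imread('pics/wl.png')[150:,:400],cv2.resize(a,(270,270),interpolation=2)]))"
```

```text
10.8 [549.35682697 -76.21936124  53.08191138] yaw 199.89519334499352 r 53.99208700999312 ang 200.28594937325929 Fy 0.6489588558731302 Fx 0.7316011475320314 Fz 0.23577522459734235 J6 -2.0588540716444452
wrist crank_top 0.7 [326.2 298.2] [553.4 -66.1  83. ]
wrist lug 0.65 [272.6 148.8] [ 584.2 -136.4   29. ]
side crank_top 0.58 [199.1 322.2] [558.3 -53.8  83. ]
side orange 0.67 [205.5 349.5] [641.7 -73.4  33. ]
side lug 0.6 [224.7 343.4] [ 589.8 -123.8   29. ]
```

View pics/v5.png

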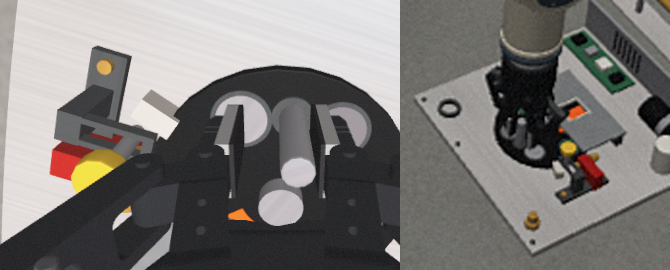

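The wrist view shows the lug some 15-20 mm from the stop, near (155,110), and the peg against the right pad. I'll raise the tool 10 mm to clear the pin head, then approach more slowly.

move_arm:
  increments:
    - {"tx": 0,"ty": 0,"tz": -0.5,"rx": 0,"ry": 0,"rz": 0,"gripper": -0.3}
    - {"tx": 0,"ty": 0,"tz": -0.5,"rx": 0,"ry": 0,"rz": 0,"gripper": -0.3}
    - {"tx": -0.02,"ty": -0.2,"tz": 0,"rx": 0,"ry": 0,"rz": -2,"gripper": -0.3}
    - {"tx": -0.02,"ty": -0.2,"tz": 0,"rx": 0,"ry": 0,"rz": -2,"gripper": -0.3}
    - {"tx": -0.02,"ty": -0.2,"tz": 0,"rx": 0,"ry": 0,"rz": -2,"gripper": -0.3}
    - {"tx": -0.02,"ty": -0.15,"tz": 0,"rx": 0,"ry": 0,"rz": -2,"gripper": -0.3}
    - {"tx": 0,"ty": -0.05,"tz": 0,"rx": 0,"ry": 0,"rz": 0,"gripper": -0.3}

```text
clock: 12.1
eef_pos: [554.4, -83.5, 64.1]
tcp_rot: [-3.141, 0.001, -2.655]
contact_force: [-2.5, 2.1, 1.0]
opening: 0.349
```

```bash
python3 st.py; python3 lk.py
```

```text
12.1 [554.4413209  -83.52209933  64.08301912] yaw 207.89065163579508 r 52.46658836670504 ang 209.73404234150038 Fy 2.962491858341509 Fx 1.2049173221972835 Fz 1.0194249028072078 J6 -2.2097386804117276
wrist crank_top 0.72 [306.7 298.6] [554.9 -73.1  83. ]
wrist lug 0.71 [263.2 157.2] [ 596.1 -137.6   29. ]
top orange 0.48 [256.9 129.2] [359.4 398.   33. ]
side crank_top 0.76 [201.5 325.1] [560.9 -65.3  83. ]
side orange 0.83 [202.4 349.7] [648.7 -63.4  33. ]
side lug 0.88 [223.4 346.3] [ 599.6 -123.6   29. ]
```

move_arm:
  increments:
    - {"tx": 0,"ty": -0.05,"tz": 0,"rx": 0,"ry": 0,"rz": -0.5,"gripper": -0.3}
    - {"tx": 0,"ty": -0.05,"tz": 0,"rx": 0,"ry": 0,"rz": -0.5,"gripper": -0.3}
    - {"tx": 0,"ty": -0.05,"tz": 0,"rx": 0,"ry": 0,"rz": -0.5,"gripper": -0.3}
    - {"tx": 0,"ty": -0.05,"tz": 0,"rx": 0,"ry": 0,"rz": -0.5,"gripper": -0.3}
    - {"tx": 0,"ty": -0.05,"tz": 0,"rx": 0,"ry": 0,"rz": -0.5,"gripper": -0.3}
    - {"tx": 0,"ty": -0.05,"tz": 0,"rx": 0,"ry": 0,"rz": -0.5,"gripper": -0.3}

```text
clock: 13.3
eef_pos: [555.4, -85.9, 63.3]
tcp_rot: [3.142, 0.0, -2.602]
contact_force: [0.5, 2.3, 0.1]
opening: 0.347
```

```bash
python3 st.py
```

```text
13.3 [555.41021815 -85.92642403  63.27254164] yaw 210.910938932871 r 52.880149665639856 ang 212.517910885037 Fy 1.7033240168237576 Fx -1.6457431775475038 Fz 0.1206141807993667 J6 -2.2666060169836495
```

move_arm:
  increments:
    - {"tx": 0,"ty": -0.05,"tz": 0,"rx": 0,"ry": 0,"rz": -0.5,"gripper": -0.3}
    - {"tx": 0,"ty": -0.05,"tz": 0,"rx": 0,"ry": 0,"rz": -0.5,"gripper": -0.3}
    - {"tx": 0,"ty": -0.05,"tz": 0,"rx": 0,"ry": 0,"rz": -0.5,"gripper": -0.3}

```text
clock: 13.6
eef_pos: [556.1, -87.3, 63.3]
tcp_rot: [3.142, -0.0, -2.576]
contact_force: [0.2, 3.6, -1.2]
opening: 0.344
```

```bash
python3 st.py
```

```text
13.6 [556.131108   -87.2658595   63.27915218] yaw 212.41135576193054 r 53.01401773721613 ang 214.15762223981923 Fy 2.8678260355807126 Fx -2.107159804164218 Fz -1.2397490410804912 J6 -2.2947954906031964
```

move_arm:
  increments:
    - {"tx": 0,"ty": -0.05,"tz": 0,"rx": 0,"ry": 0,"rz": -0.5,"gripper": -0.3}
    - {"tx": 0,"ty": -0.05,"tz": 0,"rx": 0,"ry": 0,"rz": -0.5,"gripper": -0.3}

```text
clock: 13.8
eef_pos: [556.6, -88.0, 63.3]
tcp_rot: [3.141, -0.0, -2.559]
contact_force: [0.5, 5.1, -0.6]
opening: 0.349
```

```bash
python3 st.py; python3 lk.py
```

```text
13.8 [556.62510795 -87.98653196  63.26641157] yaw 213.40367808299166 r 53.0170716955757 ang 215.10189854757797 Fy 3.9346443872919843 Fx -3.2459206627099757 Fz -0.6458832467730514 J6 -2.3135912224381854
wrist crank_top 0.92 [308.  300.2] [555.9 -76.8  83. ]
wrist orange 0.71 [ 49.4 173. ] [ 500.3 -182.7   33. ]
wrist lug 0.56 [263.1 155.7] [ 603.4 -138.4   29. ]
side crank_top 0.97 [200.2 325.2] [563.6 -61.2  83. ]
side orange 0.73 [201.4 347.6] [645.4 -57.3  33. ]
side lug 0.72 [224.4 349.8] [ 606.4 -131.2   29. ]
```

move_arm:
  increments:
    - {"tx": 0,"ty": -0.04,"tz": 0,"rx": 0,"ry": 0,"rz": 0,"gripper": -0.3}
    - {"tx": 0,"ty": -0.04,"tz": 0,"rx": 0,"ry": 0,"rz": 0,"gripper": -0.3}

```text
clock: 14.6
eef_pos: [556.7, -88.2, 63.2]
tcp_rot: [3.14, -0.0, -2.56]
contact_force: [-1.1, 10.2, 0.9]
opening: 0.353
```

```bash
python3 st.py
```

```text
14.6 [556.65230144 -88.17372934  63.20123334] yaw 213.34825501201178 r 53.102736674475416 ang 215.28401565497478 Fy 9.150912791001229 Fx -4.708060473155628 Fz 0.8836996251766093 J6 -2.3138724852960535
```

move_arm:
  increments:
    - {"tx": 0,"ty": -0.04,"tz": 0,"rx": 0,"ry": 0,"rz": 0,"gripper": -0.3}

```text
clock: 14.7
eef_pos: [556.7, -88.3, 63.2]
tcp_rot: [3.14, -0.0, -2.56]
contact_force: [-1.2, 11.0, 2.7]
opening: 0.347
```

```bash
python3 st.py
```

```text
14.7 [556.67634857 -88.25182883  63.19493119] yaw 213.3388254203582 r 53.128276367815054 ang 215.36774903377798 Fy 9.8780490348811 Fx -5.022475047874375 Fz 2.6888670466205347 J6 -2.3143830491756527
```

Contact with the stop. I'll add a little more and hold.

move_arm:
  increments:
    - {"tx": 0,"ty": -0.005,"tz": 0,"rx": 0,"ry": 0,"rz": 0,"gripper": -0.3}
    - {"tx": 0,"ty": 0,"tz": 0,"rx": 0,"ry": 0,"rz": 0,"gripper": -0.3}

```text
clock: 14.9
eef_pos: [556.7, -88.2, 63.2]
tcp_rot: [3.14, -0.0, -2.56]
contact_force: [-2.4, 11.0, 1.9]
opening: 0.351
```

```bash
python3 st.py
```

```text
14.9 [556.65767502 -88.19889381  63.20186359] yaw 213.34576741612813 r 53.112891241579774 ang 215.30952353562668 Fy 10.491671760005781 Fx -4.088808188886505 Fz 1.8666879761309005 J6 -2.314453072327359
```

move_arm:
  increments:
    - {"tx": 0,"ty": -0.015,"tz": 0,"rx": 0,"ry": 0,"rz": 0,"gripper": -0.3}
    - {"tx": 0,"ty": 0,"tz": 0,"rx": 0,"ry": 0,"rz": 0,"gripper": -0.3}
    - {"tx": 0,"ty": 0,"tz": 0,"rx": 0,"ry": 0,"rz": 0,"gripper": -0.3}
    - {"tx": 0,"ty": 0,"tz": 0,"rx": 0,"ry": 0,"rz": 0,"gripper": -0.3}
    - {"tx": 0,"ty": 0,"tz": 0,"rx": 0,"ry": 0,"rz": 0,"gripper": -0.3}
    - {"tx": 0,"ty": 0,"tz": 0,"rx": 0,"ry": 0,"rz": 0,"gripper": -0.3}

```text
clock: 15.5
eef_pos: [556.7, -88.2, 63.2]
tcp_rot: [3.14, -0.0, -2.56]
contact_force: [-1.6, 10.8, 2.5]
opening: 0.354
```

```bash
python3 st.py; python3 lk.py
python3 - <<'E'
from h import *
for q,z in dict(stop=12,pin_top=82).items():
  for c in ['wrist','side']:
    for e in r.place_of(q,c)[:1]: print(c,q,round(e['confidence'],2),np.round(e['location'],1),np.round(atz(c,e['location'],z),1))
E
```

```text
15.5 [556.68796958 -88.22807166  63.21063023] yaw 213.34628340385245 r 53.10505029780412 ang 215.35410467754562 Fy 9.889634230404827 Fx -4.554681133785354 Fz 2.4766353155525676 J6 -2.3146075325707822
wrist crank_top 0.78 [308.7 297.7] [556.8 -77.8  83. ]
wrist lug 0.9 [262.4 156.7] [ 602.5 -138.4   29. ]
side orange 0.69 [200.8 350.4] [653.9 -59.1  33. ]
side lug 0.79 [222.1 347. ] [ 603.9 -120.4   29. ]
wrist stop 0.66 [259.9 160.3] [ 610.  -138.3   12. ]
wrist pin_top 0.67 [282.4 130.3] [ 584.6 -140.3   82. ]
side pin_top 0.45 [214.2 346.2] [ 588.6 -131.    82. ]
```

View pics/wl.png

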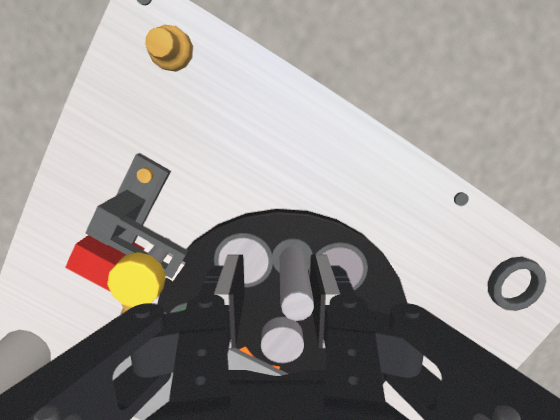

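Run:
```python
from h import *
a=[]
for i in range(4):
    r.grab_frame('side'); s=r.sense(); a.append(np.r_[s['contact_force'],s['wrist_torque']])
a=np.array(a);print(a.round(3),a.mean(0).round(3))
```

```text
[[-1.9580e+00  1.0050e+01  2.8700e+00  1.7080e+00  3.0200e-01 -1.7000e-02]
 [-1.7510e+00  1.1512e+01  2.8150e+00  1.7010e+00  3.1900e-01  9.0000e-03]
 [-1.7770e+00  1.0154e+01  2.5600e+00  1.7760e+00  3.2400e-01 -2.8000e-02]
 [-3.4970e+00  1.0354e+01  1.2280e+00  1.7110e+00  3.0700e-01 -4.7000e-02]] [-2.246 10.517  2.368  1.724  0.313 -0.021]
```

move_arm:
  increments:
    - {"tx": 0,"ty": -0.03,"tz": 0,"rx": 0,"ry": 0,"rz": 0,"gripper": -0.3}
    - {"tx": 0,"ty": 0,"tz": 0,"rx": 0,"ry": 0,"rz": 0,"gripper": -0.3}
    - {"tx": 0,"ty": 0,"tz": 0,"rx": 0,"ry": 0,"rz": 0,"gripper": -0.3}
    - {"tx": 0,"ty": 0,"tz": 0,"rx": 0,"ry": 0,"rz": 0,"gripper": -0.3}
    - {"tx": 0,"ty": 0,"tz": 0,"rx": 0,"ry": 0,"rz": 0,"gripper": -0.3}
    - {"tx": 0,"ty": 0,"tz": 0,"rx": 0,"ry": 0,"rz": 0,"gripper": -0.3}

```text
clock: 17.1
eef_pos: [556.7, -88.3, 63.2]
tcp_rot: [3.139, -0.001, -2.56]
contact_force: [-2.2, 12.3, 3.5]
opening: 0.349
```

```bash
python3 st.py
```

```text
17.1 [556.68686369 -88.27263738  63.18113436] yaw 213.34282601048673 r 53.131751226955544 ang 215.39261067012254 Fy 11.475007662190178 Fx -4.9339293874741 Fz 3.4609569544918357 J6 -2.3150382474535274
```

Pressed at about 12 N along the tangent, and the moment shows the load is on the peg and not the pin head. Now I'll back off, lift, shut the gripper and go over the pin.

move_arm:
  increments:
    - {"tx": 0,"ty": 0.3,"tz": 0,"rx": 0,"ry": 0,"rz": 0,"gripper": -0.3}
    - {"tx": 0,"ty": 0.55,"tz": 0,"rx": 0,"ry": 0,"rz": 0,"gripper": -0.3}
    - {"tx": 0,"ty": 0,"tz": 0,"rx": 0,"ry": 0,"rz": 0,"gripper": -0.3}
    - {"tx": 0,"ty": 0,"tz": -2,"rx": 0,"ry": 0,"rz": 0,"gripper": -0.3}
    - {"tx": 0,"ty": 0,"tz": -4,"rx": 0,"ry": 0,"rz": 0,"gripper": -0.3}
    - {"tx": 0,"ty": 0,"tz": -1,"rx": 0,"ry": 0,"rz": 0,"gripper": -1}
    - {"tx": 0.25,"ty": -3.3,"tz": 0,"rx": 0,"ry": 0,"rz": 0,"gripper": -1}
    - {"tx": 0.25,"ty": -3.3,"tz": 0,"rx": 0,"ry": 0,"rz": 0,"gripper": -1}
    - {"tx": 0,"ty": 0,"tz": 0,"rx": 0,"ry": 0,"rz": 0,"gripper": -1}
    - {"tx": 0,"ty": 0,"tz": 0,"rx": 0,"ry": 0,"rz": 0,"gripper": -1}

```text
clock: 18.1
eef_pos: [584.7, -140.8, 132.8]
tcp_rot: [3.141, -0.001, -2.56]
contact_force: [-0.2, 0.3, -0.1]
opening: 0.002
```

```bash
python3 st.py
cat > pin.py <<'E'
from h import *
save('wrist','wp.png')
for q,z in dict(pin_top=82,stop=12,lug=29,window=43,orange=33,crank_top=83).items():
    for e in r.place_of(q,'wrist')[:1]: print(q,round(e['confidence'],2),np.round(e['location'],1),np.round(atz('wrist',e['location'],z),1))
E
python3 pin.py
```

```text
18.1 [ 584.71610811 -140.82333046  132.7808054 ] yaw 213.2943844915092 r 84.71348623356164 ang 259.6058547138209 Fy 0.365133644417775 Fx -0.02975792861398674 Fz -0.10545919355498987 J6 -2.3905661173740342
pin_top 0.9 [236.  275.6] [ 585.4 -139.5   82. ]
stop 0.72 [230.2 263.7] [ 608.9 -135.5   12. ]
lug 0.85 [228.5 268.4] [ 600.5 -136.    29. ]
window 0.67 [235.5 276.1] [ 597.8 -131.    43. ]
orange 0.53 [266.9 347.9] [592.4 -68.5  33. ]
crank_top 0.95 [252.4 388.1] [557.3 -76.7  83. ]
```

View pics/wp.png

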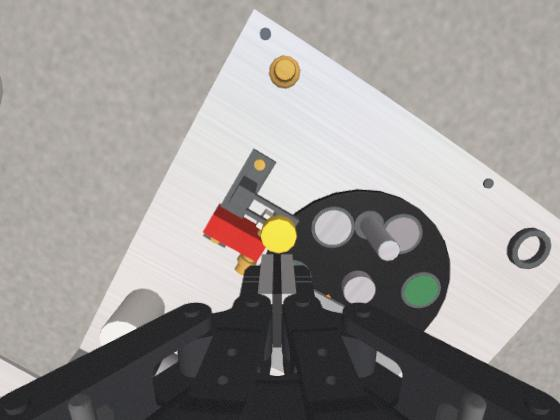

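The shut fingertips stand right over the yellow head at (279,235). I'll lower onto it and then push slowly.

move_arm:
  increments:
    - {"tx": 0,"ty": 0,"tz": 2.5,"rx": 0,"ry": 0,"rz": 0,"gripper": -1}
    - {"tx": 0,"ty": 0,"tz": 1.8,"rx": 0,"ry": 0,"rz": 0,"gripper": -1}
    - {"tx": 0,"ty": 0,"tz": 0.4,"rx": 0,"ry": 0,"rz": 0,"gripper": -1}
    - {"tx": 0,"ty": 0,"tz": 0.2,"rx": 0,"ry": 0,"rz": 0,"gripper": -1}
    - {"tx": 0,"ty": 0,"tz": 0.2,"rx": 0,"ry": 0,"rz": 0,"gripper": -1}
    - {"tx": 0,"ty": 0,"tz": 0.2,"rx": 0,"ry": 0,"rz": 0,"gripper": -1}
    - {"tx": 0,"ty": 0,"tz": 0.2,"rx": 0,"ry": 0,"rz": 0,"gripper": -1}

```text
clock: 19.15
eef_pos: [585.8, -140.4, 79.2]
tcp_rot: [-3.14, 0.001, -2.559]
contact_force: [-0.6, 1.0, 5.1]
opening: -0.0
```

```bash
python3 st.py
```

```text
19.15 [ 585.75863757 -140.39052021   79.24945631] yaw 213.3706487595053 r 84.1050221171713 ang 260.251231299451 Fy 1.1407471892820817 Fx -0.0920257450917552 Fz 5.08210633891938 J6 -2.391039619129001
```

move_arm:
  increments:
    - {"tx": 0,"ty": 0,"tz": 0.2,"rx": 0,"ry": 0,"rz": 0,"gripper": -1}
    - {"tx": 0,"ty": 0,"tz": 0.2,"rx": 0,"ry": 0,"rz": 0,"gripper": -1}
    - {"tx": 0,"ty": 0,"tz": 0.2,"rx": 0,"ry": 0,"rz": 0,"gripper": -1}

```text
clock: 19.45
eef_pos: [585.7, -140.4, 72.6]
tcp_rot: [-3.141, 0.001, -2.559]
contact_force: [0.5, -0.6, 4.3]
opening: -0.007
```

```bash
python3 st.py
```

```text
19.45 [ 585.66022734 -140.39168371   72.564087  ] yaw 213.36740515347824 r 84.1228881390972 ang 260.185306528096 Fy -0.7540572504840276 Fx -0.13016664625201135 Fz 4.262766235431554 J6 -2.391030226328272
```

move_arm:
  increments:
    - {"tx": 0,"ty": 0,"tz": 0.15,"rx": 0,"ry": 0,"rz": 0,"gripper": -1}
    - {"tx": 0,"ty": 0,"tz": 0.1,"rx": 0,"ry": 0,"rz": 0,"gripper": -1}
    - {"tx": 0,"ty": 0,"tz": 0.1,"rx": 0,"ry": 0,"rz": 0,"gripper": -1}

```text
clock: 19.75
eef_pos: [585.6, -140.4, 68.9]
tcp_rot: [-3.141, 0.001, -2.559]
contact_force: [2.4, -0.0, 5.7]
opening: -0.004
```

```bash
python3 st.py
```

```text
19.75 [ 585.60054718 -140.37272606   68.87832366] yaw 213.36956723489303 r 84.1144040364434 ang 260.1430482422329 Fy -1.3561470715207715 Fx -2.0077830857970063 Fz 5.657529760072561 J6 -2.3910642495818983
```

move_arm:
  increments:
    - {"tx": 0,"ty": 0,"tz": 0.1,"rx": 0,"ry": 0,"rz": 0,"gripper": -1}
    - {"tx": 0,"ty": 0,"tz": 0.1,"rx": 0,"ry": 0,"rz": 0,"gripper": -1}
    - {"tx": 0,"ty": 0,"tz": 0,"rx": 0,"ry": 0,"rz": 0,"gripper": -1}
    - {"tx": 0,"ty": 0,"tz": 0,"rx": 0,"ry": 0,"rz": 0,"gripper": -1}

```text
clock: 20.15
eef_pos: [585.7, -140.4, 68.0]
tcp_rot: [-3.141, 0.001, -2.559]
contact_force: [-0.1, 1.3, 14.7]
opening: -0.001
```

```bash
python3 st.py
```

```text
20.15 [ 585.74042835 -140.42485602   67.96570238] yaw 213.36805468582236 r 84.14194631418556 ang 260.24296994822555 Fy 1.1406092558570495 Fx -0.6873921646314793 Fz 14.71013223422075 J6 -2.391012852185306
```

The pin has bottomed: tip at z = 68.0 and the force is up to 15 N. I'll lift clear and check.

move_arm:
  increments:
    - {"tx": 0,"ty": 0,"tz": -0.5,"rx": 0,"ry": 0,"rz": 0,"gripper": -1}
    - {"tx": 0,"ty": 0,"tz": -3,"rx": 0,"ry": 0,"rz": 0,"gripper": -1}
    - {"tx": 0,"ty": 0,"tz": -4.5,"rx": 0,"ry": 0,"rz": 0,"gripper": -1}
    - {"tx": 0,"ty": -3,"tz": -4.5,"rx": 0,"ry": 0,"rz": 0,"gripper": -1}
    - {"tx": 0,"ty": -4,"tz": -4,"rx": 0,"ry": 0,"rz": 0,"gripper": -1}
    - {"tx": 0,"ty": 0,"tz": 0,"rx": 0,"ry": 0,"rz": 0,"gripper": -1}
    - {"tx": 0,"ty": 0,"tz": 0,"rx": 0,"ry": 0,"rz": 0,"gripper": -1}

```text
clock: 20.85
eef_pos: [619.3, -193.4, 223.5]
tcp_rot: [3.141, -0.001, -2.56]
contact_force: [-0.5, 0.4, -0.1]
opening: -0.0
```

```bash
python3 st.py; python3 pin.py;  python3 - <<'E'
from h import *
p,d=save('wrist','we.png');m=r.cut_out('pin_top','wrist')[0]['mask']
import numpy as np
R,C=np.where(m);s=r.sense();zz=[]
for a,b in zip(R[::5],C[::5]):
    if d[a,b]>0:
        o,v=ray('wrist',a,b);zz.append((o+v*d[a,b])[2])
print('head z',np.percentile(zz,[10,50,90,99]))
for q,z in dict(orange=33,window=43).items():
    for e in r.place_of(q,'top')[:1]: print(q,e['confidence'])
E
```

```text
20.85 [ 619.26063946 -193.42312597  223.49171243] yaw 213.30722763355095 r 137.28098340573302 ang 278.0652558445644 Fy 0.5935145982596174 Fx 0.2605554323627295 Fz -0.05653706138429604 J6 -2.4571407514529366
pin_top 0.78 [197.1 349.7] [ 583.7 -140.4   82. ]
stop 0.6 [199.5 325.4] [ 606.3 -137.3   12. ]
lug 0.8 [200.5 331.4] [ 601.8 -136.2   29. ]
window 0.63 [284.3 370.7] [650.7 -52.7  43. ]
orange 0.95 [281.1 367.8] [652.8 -52.1  33. ]
crank_top 0.78 [209.2 428.3] [556.  -77.3  83. ]
head z [67.20138479 68.38159227 69.31310543 69.90468805]
window 0.66
```

View pics/we.png

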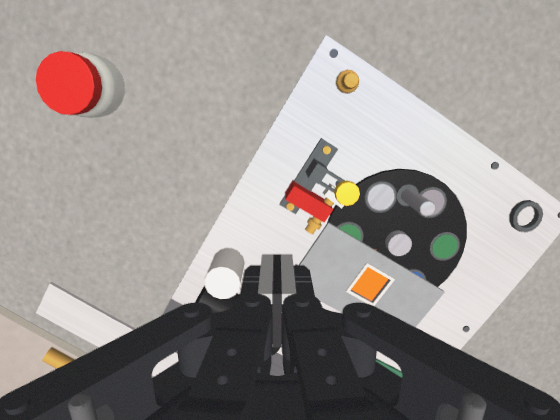

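Orange fills the window at (371,284), the pin head at (347,194) measures z ≈ 68 mm, and the lug sits between pin and stop. I'll hand in.

```bash
python3 -c "
from rig import r
print(r.sign_off())"
```

```text
the job is handed in; nothing more can be done
None
```

The job is handed in after about 21 s of the 56 s allowed. The sign-off reports no verdict, so the figures below are my own measurements.

I turned the wheel counter-clockwise by its crank peg, held loosely between the open jaws, until the lug met the stop screw. I pressed it there at about 10–12 N at the crank for well over 0.3 s; the highest reading was about 12 N. Then I backed off, lifted clear and pushed the locking pin down with shut fingertips. It moved against about 5 N and bottomed at z = 68.0 mm with about 15 N.

**Last checks:**
- **Pin:** its head measured about 68.4 mm by depth, which is fully down.
- **Orange and window:** about 2 mm apart seen from above, so orange fills the window.
- **Lug:** about 4.5 mm short of the stop block's face in the last picture, inside the 7.5 mm limit. Earlier wrist pictures gave 7.5 to 8.5 mm for the same gap. I trust the smaller figure because the pin's position also gave 4.6 mm and the pin went down freely.
- **Arm:** clear of everything. The force reading is down to noise.
- **Bystanders:** the arm met no unexpected contact, and the ring, fitting and jar look undisturbed in the last picture. I did not measure any of their positions.

The first move calls were refused because each row needs every field filled in. No motion was lost.

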